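# Let the bench lift down on its release valve and pass the gear housing across

### The arm

A 6-joint arm with a two-finger parallel gripper is mounted at the origin on the work surface. World frame = base frame: x ahead of the robot, y to its left, z up, the work surface at z = 0. Lengths are in m, angles in rad, forces in N, time in s.
With the tool pointing down it reaches from about 0.35 to 0.975 m from the base axis. Payload 4.9 kg.
Tool frame: the origin (TCP) lies at the very end of the fingers, on their centre line; the grasp point (between the pads) lies 19 mm behind it; z points along the fingers, y is the line along which they close (so a half turn about z gives the same grasp; the last joint's range is limited). The gripper opens to 85 mm and grips with 20 to 120 N. Pads are 22 mm wide; open, the fingers measure 114 mm over their backs; the gripper's body (76 mm by 85 mm) begins 54 mm behind the grasp point. The pads swing forward as they close: fully open they stand 13 mm farther back than shut.
Start: joints at [-0.119, 0.053, 1.613, -0, 1.476, -0.119], TCP at [0.625, 0, 0.231] pointing down, gripper open.
Joint ranges: [-3.01, 3.01], [-1.01, 2.22], [0.06, 2.58], [-1.02, 4.17], [0.09, 2.62], [-3.14, 3.14]. Speed limits (rad/s): [2.57, 2.57, 3.14, 3.14, 3.14, 3.14].

### API

Orientations are given as a unit quaternion [w, x, y, z].
In Python, from plant import manip gives the robot as it stands.
- The arm moves only by the tool move_arm, never from a script. Its argument "plan" is a list that holds one entry, the list of rows, each a list of 7 numbers: the shift along the tool's x, y, z as a fraction of full scale, then the turn, a rotation vector about the tool's x, y, z as a fraction of full scale, then the closure, from 0 (fully open) to 1 (shut). In form: [[[dx, dy, dz, wx, wy, wz, fingers], ...]]. A call has exactly 10 rows; each row shifts and turns the commanded pose from where the row before left it, along the tool's axes as they then stand; what a row does not reach is not made up. Full scale, the value 1, is 0.12 m for a shift and 0.15 rad for a turn. A row lasts 1/8 s, in which the tool goes at most 62.5 mm and 10.7 degrees, less where a joint would pass 70% of its speed; a pose out of reach is approached as far as the arm can. A call with a number of a shift or a turn outside -1 to 1 is refused whole. A call with a gripper value outside its range is refused whole. The fingers move at their own pace and stop on an object; the grip force is fixed at half the most. Time passes only in rows, so rows that do not move let the fingers close, or fill a call up. It gives the time, the measured TCP pose, the force, the opening and the grip force at its end, in the units of the state.
- manip.state(): the state, without advancing time (a new reading comes with each control period).
- manip.grab_frame(name): name is "scene" or "side" or "wrist"; returns a dict with "pixels" (400x640x3 uint8, blue, green, red), "depth" (400x640 float32, m along the optical axis (not along the pixel's ray), 0 where there is no reading), "vfov" (degrees; the focal length in pixels is half the picture's height over the tangent of half this angle, whatever the lens; pixels are square), "cx", "cy" (the principal point, pixels), "view" (4x4, takes a point from world to camera coordinates). Camera axes: x right, y down, z forward; pixel columns grow to the right and rows downward; lengths in m; the calibration is good to about 2 mm. A picture is of the moment at which its call begins.
- manip.job_done(): hands the job in; it is judged then, once.
The state is a dict: "time": time; "joint_pos": joint angles; "joint_vel": joint speeds; "joint_efforts": joint torques, N m; "tool_pos": TCP position; "tool_rot": TCP orientation; "contact_force": force on the tool from outside, world axes, zero at the start; "ft_torque": the same for the moment, N m; "gripper_width": opening from 0.0 (shut) to 1.0 (fully open); "grasp_force": force on a finger pad.
Only numpy, scipy, OpenCV 4.12 (cv2) and the standard library are available. Lean on these libraries where they do the work, as an engineer would, in place of code of your own. Each camera call takes 0.05 s, during which the arm holds its last target. There are 200 camera calls.

### The job

The gear housing stands on the raised table of the hydraulic bench lift. Crack the red T-handled release valve open by a fraction of a turn, just enough for the table to sink slowly, at one or two centimetres a second, until it is fully down with the housing still on it. Then slide the housing, without lifting it, from the table across onto the fitting deck until its end sits square against the end stop, and leave the valve shut, the gear in the housing and everything else where it was.

Things in the scene. Friction and masses are not known exactly. Their poses are not given: they have to be found in the camera images.
- lift: fixed hydraulic lift on a grey base plate 200 x 485 x 12 mm. Origin on the work surface under the lift table; z up, y from the pump (-y) past the table to the fitting deck (+y), x away from the robot at yaw 0. Deck: aluminium, x -80 to 80, y 73 to 223, top 115 mm up. Blue pump: x -56 to 80, y -213 to -137, 78 mm high; lever and gauge on it at x 25 to 200, up to 160 mm; valve at its near end corner
- platen (a joint): how far the lift table has been lowered, m: 0 = raised (top 186 mm above the work surface), 0.070 = fully down on its own stop (top 116 mm, 1 mm above the fitting deck beside it; gap between them 3 mm). It starts raised and cannot be raised again
- platen_top (a point): centre of the top of the steel lift table, a plate 140 x 140 x 12 mm; axes as lift
- valve (a joint): opening of the release valve, rad: 0 hard shut, grows anticlockwise seen from the handle's free end, to 2.0. Starts at 0 to 0.08; stays where left (friction 0.25 N m). The table holds (settling 1 or 2 mm) until a hidden cracking angle, each time different, 0.15 to 0.65; beyond it the table sinks about 20 mm/s faster per 0.1 rad more; closing below it stops the table.
- valve_grip (a point): middle of the valve's red T-handle, on the spindle axis. z points out along the spindle, leaning 0.55 rad from vertical outwards over the pump's end (to -y of the lift); y runs along the bar and turns with it. Bar: round, 12 mm thick, 52 mm long, with a 16 mm ball at each end (72 mm over all). Spindle 10 mm thick, 48 mm from bar down to the valve body (46 mm square; brass nut on it 26 wide, 10 high)
- housing: open-topped aluminium gear housing, a box 66 (x) x 96 (y) x 40 (z) mm with 6 mm walls and floor, 0.45 kg, standing loose on the lift table. Origin at the centre of its underside
- gear: brass gear 36 mm across, 8 mm thick (11 over its hub), lying loose on the floor of the housing. Origin at the centre of its underside
- stop (a point): middle of the end stop's face at deck level (115 mm up): a dark bar 160 mm wide, 12 mm thick, 16 mm high above the deck, across its far +y end. Axes as lift: -y points from the stop back along the deck to the lift table
- bushing: bystander: flanged brass bushing, 30 mm across, 22 mm high, standing on the lift's base plate in front of the cylinder. Origin under its centre
- flange: bystander: aluminium flange, 60 mm across, 24 mm high, on the cork mat. Origin under its centre
- spare_gear: bystander: brass gear 48 mm across, 8 mm thick, on the cork mat. Origin under its centre
- screwdriver: bystander: red-handled screwdriver, 170 mm long, lying on the table. Origin under its middle
- caliper: bystander: digital caliper, 200 mm long, lying on the table. Origin under the middle of its beam
- oil_bottle: bystander: white bottle with red cap, 54 mm across, 130 mm high. Origin under its centre
- tin: bystander: aluminium cup, 68 mm across, 75 mm high. Origin under its centre

How it is judged:
On the way, in this order (a step that is already met when the one before it is completed fails the run):
1. the table has begun to sink (more than 15 mm) with the housing on it (value of joint platen above 0.015 m and horizontal distance between housing and platen_top below 0.04 m), for 0.1 s.
2. the table is fully down (within 3 mm) with the housing still on it (value of joint platen above 0.067 m and horizontal distance between housing and platen_top below 0.04 m), for 0.2 s.
At the end, for the whole second after the job is handed in: The lift table is fully down (within 3 mm), the valve shut (under 0.12 rad), the housing flat on the fitting deck with its end within 4 mm of the end stop and square to it within 0.08 rad, no more than 45 mm off the deck's centre line and at rest, with the gear lying in it (value of joint platen above 0.067 m and value of joint valve below 0.12 rad and y of housing in the frame of stop between -0.052 and -0.044 m and x of housing in the frame of stop between -0.045 and 0.045 m and z of housing in the frame of stop between -0.003 and 0.004 m and angle between the y axis of housing and the y axis of stop, either way round below 0.08 rad and horizontal distance between gear and housing below 0.04 m and z of gear in the frame of housing below 0.02 m and linear speed of housing below 0.01 m/s); the robot touches nothing.
It fails at once if the table sinks faster than 30 mm/s (velocity of joint platen above 0.03 m/s).
It fails at once if the housing is lifted more than 12 mm off the table or deck (z of housing in the frame of platen_top above 0.012 m).
It fails at once if a bystander is moved more than 30 mm (distance of any of bushing, flange, spare_gear, screwdriver, caliper, oil_bottle, tin from where it was at the start of the episode above 0.03 m).
It also fails if it takes over 72 s, if anything falls off the work surface, if the arm or the gripper's body presses on something with over 40 N, if the wrist force passes 120 N, or if a joint passes its speed limit or range.

## Working session

There is one attempt and no reset: what is moved stays moved. The work goes in short steps, Python scripts to look and compute and a tool call to move; the robot and the scene stay as the last step left them, time stands still between calls to the robot, and variables do not carry over. Pictures are saved under pics/ and viewed, at most 10 in all, crops included, and the job is handed in when it is done.

Besides the shell and the picture viewer there is one more tool, called after ">>>" as a command line: name --argument value ..., lists and objects as JSON in quotes. move_arm: Moves the arm, as the interface text tells. Its arguments: {"type":"object","properties":{"plan":{"type":"array"}},"required":["plan"]}

```bash
mkdir -p pics
cat > h.py <<'E'
import numpy as np,cv2
from plant import manip
from scipy.spatial.transform import Rotation as R
def grab(n,fn=None):
    f=manip.grab_frame(n)
    if fn: cv2.imwrite('pics/'+fn,f['pixels'])
    return f
def pts(f):
    d=f['depth'];h,w=d.shape;fl=h/2/np.tan(np.radians(f['vfov'])/2)
    u,v=np.meshgrid(np.arange(w),np.arange(h))
    P=np.stack([(u-f['cx'])/fl*d,(v-f['cy'])/fl*d,d],-1)
    V=np.array(f['view']);return (P-V[:3,3])@V[:3,:3]
def tool():
    s=manip.state();q=s['tool_rot'];return np.array(s['tool_pos']),R.from_quat([q[1],q[2],q[3],q[0]])
E
python3 - <<'E'
from h import *
for n in("scene","side","wrist"):
    f=grab(n,n+'0.png');np.savez(n+'0.npz',P=pts(f),d=f['depth'],px=f['pixels'],view=f['view'],k=[f['vfov'],f['cx'],f['cy']])
    V=np.array(f['view']);print(n,f['vfov'],f['cx'],f['cy'],-V[:3,:3].T@V[:3,3],V[2,:3])
a=[cv2.imread(f'pics/{n}0.png') for n in("scene","side")]
print(manip.state())
E
```

```text
scene 55.96224451981863 321.51492826199984 200.57094898989075 [0.96540194 0.35030663 1.01076371] [-0.4482471  -0.35617734 -0.8198855 ]
side 46.60293638653787 319.2761455798712 196.02893604761127 [0.21537049 1.06683725 0.90630717] [ 0.18068474 -0.80652215 -0.56291655]
wrist 63.56266543939081 318.8261668048796 204.1256239186144 [0.62429109 0.08219594 0.37299485] [-0.0020683  -0.31692144 -0.94844954]
{'time': 0.15, 'joint_pos': array([-1.19013580e-01,  5.32184561e-02,  1.61398293e+00, -2.07633219e-05,
        1.47599276e+00, -1.18980444e-01]), 'joint_vel': array([ 4.74572782e-04, -8.83990866e-04, -5.01688639e-03,  9.48721472e-04,
        9.50027806e-05,  8.78491854e-04]), 'joint_efforts': array([ 5.10442842e-04, -3.94241810e+01, -3.70721948e+01, -1.15854355e-04,
        4.61802789e-03,  5.00508997e-05]), 'tool_pos': array([6.24513269e-01, 4.43126326e-05, 2.30334632e-01]), 'tool_rot': array([-6.23040825e-04,  7.07117569e-01,  7.07095540e-01, -5.03114496e-04]), 'contact_force': array([0.21378368, 0.25417279, 0.44667161]), 'ft_torque': array([ 0.00199421, -0.03485073, -0.01343743]), 'grasp_force': 0.0, 'gripper_width': 0.9988505929867587}
```

View pics/scene0.png

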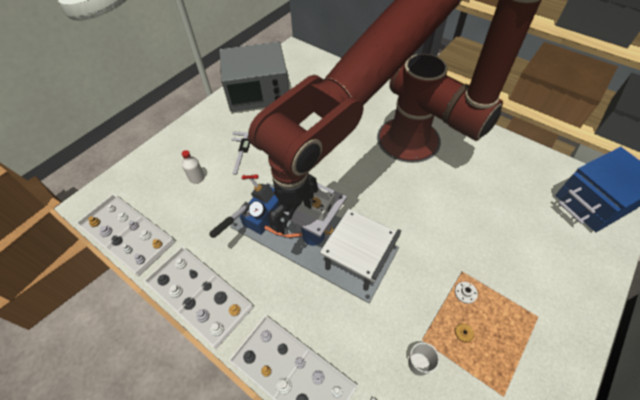

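View pics/side0.png

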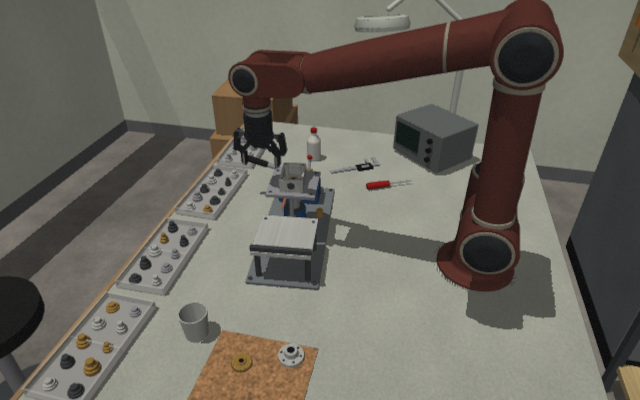

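The scene view shows the deck at (360,243), the pump at (262,210) and the red T-handle at (250,178), with the gripper over the lift table. The side view shows the deck at (287,234), the housing at (293,178) and the handle behind it at about (310,158).

Run:
```python
import numpy as np,cv2
for n in("scene","side","wrist"):
    D=np.load(n+'0.npz');P=D['P'];px=D['px'];d=D['d']
    near=(d>0)&(P[...,0]>.3)&(P[...,0]<1)&(abs(P[...,1])<.45)
    hsv=cv2.cvtColor(px,cv2.COLOR_BGR2HSV)
    m=near&(abs(P[...,2]-.115)<.004)
    k,l,s,c=cv2.connectedComponentsWithStats(m.astype(np.uint8))
    for i in range(1,k):
        if s[i,4]>150:
            q=P[l==i];r=cv2.minAreaRect((q[:,:2]*1000).astype(np.float32));print(n,'z115',s[i],np.median(q[:,2]).round(4),r)
    m=near&(abs(P[...,2]-.186)<.003)
    k,l,s,c=cv2.connectedComponentsWithStats(m.astype(np.uint8))
    for i in range(1,k):
        if s[i,4]>60:
            q=P[l==i];r=cv2.minAreaRect((q[:,:2]*1000).astype(np.float32));print(n,'z186',s[i],r)
    m=near&(abs(P[...,2]-.226)<.004)
    k,l,s,c=cv2.connectedComponentsWithStats(m.astype(np.uint8))
    for i in range(1,k):
        if s[i,4]>40:
            q=P[l==i];r=cv2.minAreaRect((q[:,:2]*1000).astype(np.float32));print(n,'z226',s[i],r)
    red=near&((hsv[...,0]<8)|(hsv[...,0]>172))&(hsv[...,1]>150)&(hsv[...,2]>60)&(P[...,2]<.25)
    k,l,s,c=cv2.connectedComponentsWithStats(red.astype(np.uint8))
    for i in range(1,k):
        if s[i,4]>8:
            q=P[l==i];print(n,'red',s[i],q.mean(0).round(4),q.min(0).round(3),q.max(0).round(3))
```

```text
scene z115 [ 320  209   76   72 2832] 0.1146 ((521.9321899414062, 127.87490844726562), (162.6403350830078, 162.40023803710938), 5.85158634185791)
scene z186 [290 183  57  52 751] ((536.9241943359375, -2.8113441467285156), (141.55654907226562, 94.83564758300781), 6.041520118713379)
scene z226 [311 187  24  27 145] ((534.8958129882812, 5.1096038818359375), (68.39025115966797, 48.74946212768555), 9.251509666442871)
scene red [243 175  15   4  34] [ 0.5504 -0.2453  0.1496] [ 0.543 -0.275  0.129] [ 0.557 -0.221  0.165]
side z115 [ 254  215   64   36 1271] 0.1125 ((519.847412109375, 116.850830078125), (159.37551879882812, 134.21957397460938), 6.081239223480225)
side red [307 155   5   4  13] [ 0.5394 -0.2205  0.1581] [ 0.533 -0.229  0.153] [ 0.547 -0.211  0.163]
side red [367 182  16   7  92] [ 0.3268 -0.3206  0.0169] [ 0.301 -0.338  0.005] [ 0.353 -0.302  0.025]
wrist z115 [   54     0   246   153 30601] 0.1153 ((523.1563110351562, 101.2178955078125), (160.59518432617188, 107.50067901611328), 6.2843780517578125)
wrist z115 [301 340  25  36 341] 0.1165 ((621.6090087890625, -164.2080535888672), (16.48739242553711, 42.72147750854492), 20.69053077697754)
wrist z186 [   47   150   259   200 16659] ((537.0720825195312, -24.32762908935547), (141.2137908935547, 140.15106201171875), 6.315898418426514)
wrist z186 [ 81 267  28  64 134] ((471.1065368652344, -48.64849853515625), (3.7755160331726074, 49.41419982910156), 8.182636260986328)
wrist z226 [  62  199  153  140 5209] ((535.9166259765625, -6.320274353027344), (67.6268310546875, 73.9543685913086), 8.65413761138916)
wrist z226 [208 308  32  54 936] ((568.059326171875, -45.90441131591797), (15.578535079956055, 33.26954650878906), 7.571151256561279)
```

View pics/wrist0.png

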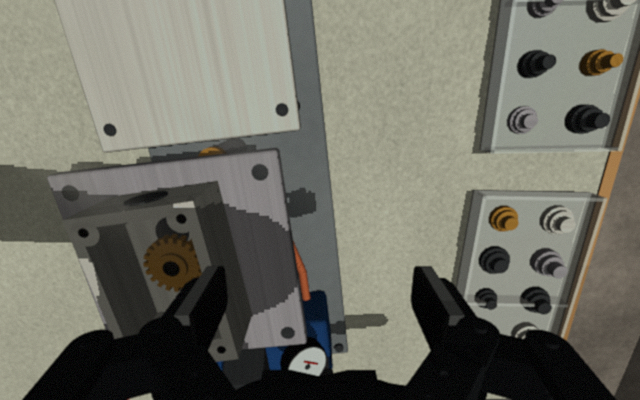

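The wrist view shows the table corner bolts at (70,193), (260,172) and (288,333), the housing with its gear at (172,268), and the deck at the top. The lift is at about (0.537,-0.024) with yaw 0.108. I'll move to look at the valve from close by.

>>> move_arm --plan '[[[0,0,-0.4,0,0,0,0],[0,0,-0.4,0,0,0,0],[-0.4,-0.14,0,0,0,0,0],[-0.4,-0.14,0,0,0,0,0],[-0.4,-0.14,0,0,0,0,0],[-0.4,-0.14,0,0,0,0,0],[-0.2,-0.14,0,0,0,0,0],[0,0,0,0,0,0,0],[0,0,0,0,0,0,0],[0,0,0,0,0,0,0]]]'

```text
time: 1.4
tool_pos: [0.5415, -0.215, 0.3272]
tool_rot: [-0.0, 0.707, 0.708, 0.0]
contact_force: [-0.6, -0.6, 0.1]
gripper_width: 0.998
grasp_force: 0.0
```

Run:
```python
from h import *
f=grab('wrist','w1.png');P=pts(f);px=f['pixels'];np.savez('w1.npz',P=P,px=px)
print(tool()[0],manip.state()['time'])
hsv=cv2.cvtColor(px,cv2.COLOR_BGR2HSV)
red=((hsv[...,0]<8)|(hsv[...,0]>172))&(hsv[...,1]>140)&(hsv[...,2]>50)&(f['depth']>.15)&(P[...,2]>.1)
k,l,s,c=cv2.connectedComponentsWithStats(red.astype(np.uint8))
c0=np.array([.537,-.0243]);th=.1085;Rl=np.array([[np.cos(th),np.sin(th)],[-np.sin(th),np.cos(th)]])
for i in range(1,k):
    if s[i,4]>50:
        q=P[l==i];m=q.mean(0);u,S,vt=np.linalg.svd(q-m)if len(q)<3000 else np.linalg.svd((q-m)[::3]);t=(q-m)@vt[0]
        print(s[i],c[i],m.round(4),np.median(q,0).round(4),vt[0],t.min(),t.max(),'lift',Rl@(m[:2]-c0))
        print(q[t<t.min()+.008].mean(0),q[t>t.max()-.008].mean(0))
```

```text
[ 0.54145181 -0.21503796  0.32725131] 1.45
[314 187  21  46 429] [324.08857809 208.60839161] [ 0.5467 -0.2452  0.1506] [ 0.5468 -0.2436  0.1521] [ 0.16454374 -0.855512   -0.49094253] -0.02881300730454533 0.03758998238548714 lift [-0.01432093 -0.22068997]
[ 0.54221814 -0.22378181  0.16237688] [ 0.55203661 -0.27350473  0.1340656 ]
```

View pics/w1.png

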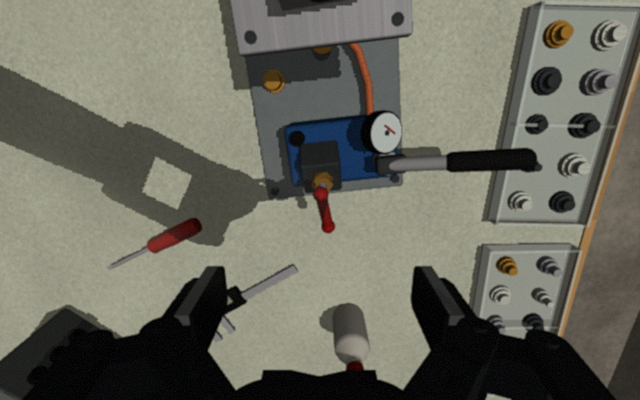

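The wrist view shows the red T-bar from (321,190) to (328,228), the spindle and nut behind it at (322,180), the gauge at (385,130) and the bottle at (350,340). Both the bar's length and its right angle to the spindle check out. Next I'll work out the grasp pose.

```bash
cat >> h.py <<'E'
th=.1085
def togo(p,Rt,back=0):
    """print turn (units of .15 rad, tool axes) then shift (units .12 m in the turned frame) to p"""
    t,Rc=tool();rv=(Rc.inv()*Rt).as_rotvec();d=Rt.inv().apply(np.array(p)-Rt.apply([0,0,back])-t)
    print('turn',(rv/.15).round(3),'shift(new axes)',(d/.12).round(3),'shift now axes',(Rc.inv().apply(np.array(p)-Rt.apply([0,0,back])-t)/.12).round(3))
def valveR(a):
    L=R.from_euler('z',th);z=-L.apply([0,-np.sin(.55),np.cos(.55)]);b=np.array(a,float)
    x=b-z*(b@z);x/=np.linalg.norm(x);return R.from_matrix(np.c_[x,np.cross(z,x),z])
BAR=[-.1645,.8555,.4909];VG=np.array([.5474,-.251,.1425])
E
python3 - <<'E'
from h import *
Rt=valveR(BAR);zt=Rt.apply([0,0,1]);print(Rt.as_matrix())
togo(VG+.019*zt,Rt,.07); togo(VG+.019*zt,Rt,0)
P=np.load('w1.npz')['P'];
for n,(u,v) in dict(gauge=(385,130),bottle=(350,310),valvebody=(320,155)).items(): print(n,P[v,u])
E
```

```text
[[-0.16260776  0.98506605 -0.05660036]
 [ 0.83769425  0.16813685  0.51961364]
 [ 0.52137036  0.03707942 -0.85252452]]
turn [ 0.066  3.669 -1.156] shift(new axes) [-1.062 -0.059  0.729] shift now axes [-0.521  0.073  1.177]
turn [ 0.066  3.669 -1.156] shift(new axes) [-1.062 -0.059  1.312] shift now axes [-0.218  0.04   1.675]
gauge [ 0.61024524 -0.16630968  0.12426788]
bottle [ 0.59247806 -0.4657345   0.02220809]
valvebody [ 0.54224082 -0.19715446  0.09867246]
```

>>> move_arm --plan '[[[0,0,0,0.013,0.734,-0.231,0.5],[0,0,0,0.013,0.734,-0.231,0.5],[0,0,0,0.013,0.734,-0.231,0.5],[0,0,0,0.013,0.734,-0.231,0.5],[0,0,0,0.013,0.734,-0.231,0.5],[-0.354,-0.02,0.243,0,0,0,0.5],[-0.354,-0.02,0.243,0,0,0,0.5],[-0.354,-0.02,0.243,0,0,0,0.5],[0,0,0,0,0,0,0.5],[0,0,0,0,0,0,0.5]]]'

```text
time: 2.7
tool_pos: [0.5504, -0.2781, 0.1877]
tool_rot: [-0.195, 0.617, 0.739, 0.189]
contact_force: [0.5, -0.5, 0.9]
gripper_width: 0.499
grasp_force: 0.0
```

Run:
```python
from h import *
Rt=valveR(BAR);zt=Rt.apply([0,0,1]);togo(VG+.019*zt,Rt,0)
f=grab('wrist','w2.png');P=pts(f);px=f['pixels']
hsv=cv2.cvtColor(px,cv2.COLOR_BGR2HSV)
red=((hsv[...,0]<8)|(hsv[...,0]>172))&(hsv[...,1]>140)&(hsv[...,2]>50)&(f['depth']>.05)&(P[...,2]>.1)
k,l,s,c=cv2.connectedComponentsWithStats(red.astype(np.uint8))
t,Rc=tool();cam=-np.array(f['view'])[:3,:3].T@np.array(f['view'])[:3,3]
for i in range(1,k):
    if s[i,4]>150:
        q=P[l==i];m=q.mean(0);u,S,vt=np.linalg.svd(q-m,full_matrices=False);a=(q-m)@vt[0]
        e=m+vt[0]*(a.min()+a.max())/2;v=(e-cam)/np.linalg.norm(e-cam);C=e+v*.0055
        print(s[i],a.max()-a.min(),vt[0],'centre',C,'in tool mm',Rc.inv().apply(C-t)*1e3,'dir in tool',Rc.inv().apply(vt[0]))
s=grab('scene','s2.png');Q=pts(s)
m=(s['depth']>0)
c0=np.array([.537,-.0243]);L=(Q[...,:2]-c0)@np.array([[np.cos(th),-np.sin(th)],[np.sin(th),np.cos(th)]])
reg=m&(abs(L[...,0])<.066)&(abs(L[...,1])<.066)&(Q[...,2]>.09)&(Q[...,2]<.2)
z=Q[...,2][reg];print('platen z',np.median(z),reg.sum(),np.percentile(z,[10,90]))
```

```text
turn [0.011 0.006 0.001] shift(new axes) [-0.003 -0.001  0.598] shift now axes [-0.003 -0.002  0.598]
[ 307  174   25  103 1849] 0.06829849769380933 [ 0.15981826 -0.85551062 -0.4925035 ] centre [ 0.54696241 -0.25002946  0.14170538] in tool mm [-0.06005035 -0.87713412 55.08386329] dir in tool [-0.99950525 -0.0056522  -0.03094055]
platen z 0.18617333472673916 1362 [0.18317464 0.19503168]
```

View pics/w2.png

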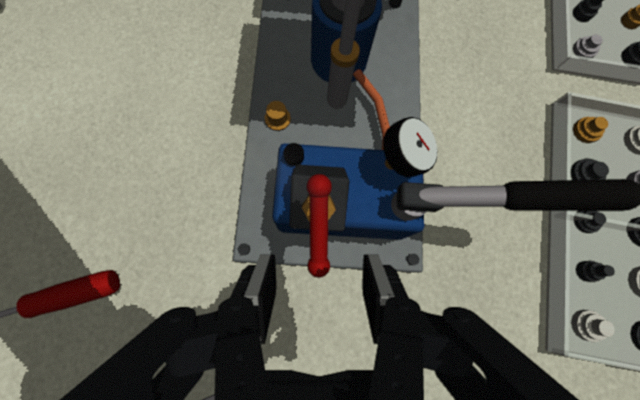

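View pics/s2.png

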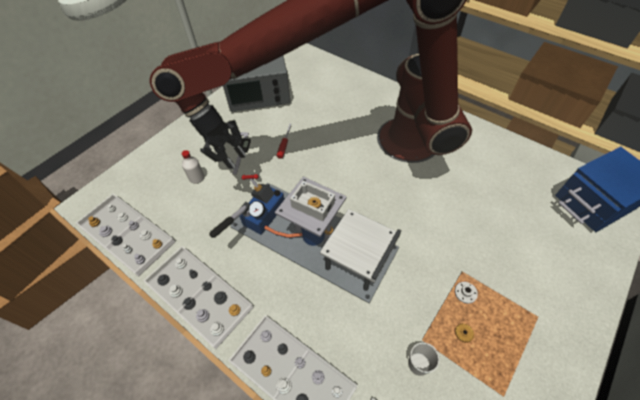

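The wrist view shows the bar from (319,185) to (319,268), centred between the fingers and in line with the pads. The scene view shows the raised table and the housing clear of the arm at (315,205). I'll advance 73 mm and close.

>>> move_arm --plan '[[[0,0,0.15,0,0,0,0.5],[0,-0.007,0.15,0,0,0,0.5],[0,0,0.15,0,0,0,0.5],[0,0,0.16,0,0,0,0.5],[0,0,0,0,0,0,0.5],[0,0,0,0,0,0,1],[0,0,0,0,0,0,1],[0,0,0,0,0,0,1],[0,0,0,0,0,0,1],[0,0,0,0,0,0,1]]]'

```text
time: 4.05
tool_pos: [0.5463, -0.2412, 0.1246]
tool_rot: [-0.193, 0.618, 0.738, 0.189]
contact_force: [5.3, 0.8, -0.5]
gripper_width: 0.118
grasp_force: 58.4
```

```bash
cat >> h.py <<'E'
def look():
    s=manip.grab_frame('scene');Q=pts(s);c0=np.array([.537,-.0243])
    L=(Q[...,:2]-c0)@np.array([[np.cos(th),-np.sin(th)],[np.sin(th),np.cos(th)]])
    reg=(s['depth']>0)&(abs(L[...,0])<.066)&(abs(L[...,1])<.066)&(Q[...,2]>.09)&(Q[...,2]<.24)
    z=Q[...,2][reg];z=np.sort(z);h=np.histogram(z,bins=np.arange(.09,.24,.004));i=h[0].argmax();b=h[1][i]
    pl=np.mean(z[(z>b-.003)&(z<b+.007)])
    r=reg&(abs(Q[...,2]-pl-.040)<.006)
    st=manip.state();_,Rc=tool();a=valveR(BAR).inv()*Rc
    print('t',st['time'],'platen z',round(pl,4),'housing rim lift xy',L[r].mean(0).round(4),r.sum(),'turn',a.as_rotvec().round(3),'F',st['contact_force'].round(1),'T',st['ft_torque'].round(2),'w',st['gripper_width'],st['grasp_force'])
E
python3 -c "
from h import *
look()"
```

```text
t 4.1 platen z 0.1855 housing rim lift xy [0.0039 0.0068] 371 turn [-0.005 -0.002  0.   ] F [ 5.1  0.3 -1.1] T [-0.26 -0.64 -0.44] w 0.11811972748660449 58.3645498752594
```

>>> move_arm --plan '[[[0,0,0,0,0,-0.15,1],[0,0,0,0,0,-0.15,1],[0,0,0,0,0,-0.15,1],[0,0,0,0,0,-0.15,1],[0,0,0,0,0,-0.15,1],[0,0,0,0,0,-0.15,1],[0,0,0,0,0,0,1],[0,0,0,0,0,0,1],[0,0,0,0,0,0,1],[0,0,0,0,0,0,1]]]'

```text
time: 5.35
tool_pos: [0.5465, -0.2412, 0.1246]
tool_rot: [-0.18, 0.566, 0.778, 0.202]
contact_force: [5.6, 0.4, -1.5]
gripper_width: 0.118
grasp_force: 58.4
```

```bash
python3 -c "
from h import *
look()"
```

```text
t 5.4 platen z 0.1854 housing rim lift xy [0.0044 0.006 ] 368 turn [-0.005 -0.003 -0.135] F [ 5.1  0.7 -1.8] T [-0.19 -0.75 -0.4 ] w 0.11716699404369162 58.36032807826996
```

>>> move_arm --plan '[[[0,0,0,0,0,-0.1,1],[0,0,0,0,0,-0.1,1],[0,0,0,0,0,-0.1,1],[0,0,0,0,0,-0.1,1],[0,0,0,0,0,-0.1,1],[0,0,0,0,0,0,1],[0,0,0,0,0,0,1],[0,0,0,0,0,0,1],[0,0,0,0,0,0,1],[0,0,0,0,0,0,1]]]'

```text
time: 6.65
tool_pos: [0.5465, -0.2412, 0.1246]
tool_rot: [-0.172, 0.537, 0.799, 0.209]
contact_force: [5.5, 0.5, -1.4]
gripper_width: 0.115
grasp_force: 58.4
```

```bash
python3 -c "
from h import *
look()"
```

```text
t 6.7 platen z 0.1853 housing rim lift xy [0.0038 0.0064] 364 turn [-0.005 -0.003 -0.21 ] F [ 5.6  1.3 -1.8] T [-0.22 -0.72 -0.42] w 0.11539833921628762 58.367332220077515
```

>>> move_arm --plan '[[[0,0,0,0,0,-0.1,1],[0,0,0,0,0,-0.1,1],[0,0,0,0,0,-0.1,1],[0,0,0,0,0,-0.1,1],[0,0,0,0,0,-0.1,1],[0,0,0,0,0,0,1],[0,0,0,0,0,0,1],[0,0,0,0,0,0,1],[0,0,0,0,0,0,1],[0,0,0,0,0,0,1]]]'

```text
time: 7.95
tool_pos: [0.5466, -0.2411, 0.1246]
tool_rot: [-0.164, 0.506, 0.819, 0.215]
contact_force: [6.4, 1.9, -1.6]
gripper_width: 0.115
grasp_force: 58.4
```

```bash
python3 -c "
from h import *
look()"
```

```text
t 8.0 platen z 0.1854 housing rim lift xy [0.0043 0.0065] 359 turn [-0.005 -0.003 -0.285] F [ 6.5  1.6 -1.7] T [-0.21 -0.8  -0.43] w 0.11967762180018426 58.373576402664185
```

>>> move_arm --plan '[[[0,0,0,0,0,-0.1,1],[0,0,0,0,0,-0.1,1],[0,0,0,0,0,-0.1,1],[0,0,0,0,0,-0.1,1],[0,0,0,0,0,-0.1,1],[0,0,0,0,0,0,1],[0,0,0,0,0,0,1],[0,0,0,0,0,0,1],[0,0,0,0,0,0,1],[0,0,0,0,0,0,1]]]'

```text
time: 9.25
tool_pos: [0.5467, -0.2411, 0.1247]
tool_rot: [-0.156, 0.475, 0.837, 0.221]
contact_force: [6.7, 2.0, -1.8]
gripper_width: 0.115
grasp_force: 58.4
```

```bash
python3 -c "
from h import *
look()"
```

```text
t 9.3 platen z 0.1853 housing rim lift xy [0.0037 0.0065] 357 turn [-0.005 -0.003 -0.36 ] F [ 6.   1.2 -1.2] T [-0.24 -0.82 -0.54] w 0.11786005102504211 58.3831787109375
```

>>> move_arm --plan '[[[0,0,0,0,0,-0.1,1],[0,0,0,0,0,-0.1,1],[0,0,0,0,0,-0.1,1],[0,0,0,0,0,-0.1,1],[0,0,0,0,0,-0.1,1],[0,0,0,0,0,0,1],[0,0,0,0,0,0,1],[0,0,0,0,0,0,1],[0,0,0,0,0,0,1],[0,0,0,0,0,0,1]]]'

```text
time: 10.55
tool_pos: [0.5468, -0.241, 0.1247]
tool_rot: [-0.147, 0.444, 0.854, 0.227]
contact_force: [7.0, 1.4, -2.0]
gripper_width: 0.119
grasp_force: 58.4
```

```bash
python3 -c "
from h import *
look()
f=grab('wrist','w3.png')"
```

```text
t 10.6 platen z 0.1835 housing rim lift xy [0.0045 0.0066] 350 turn [-0.005 -0.004 -0.435] F [ 6.9  1.2 -0.9] T [-0.22 -0.79 -0.52] w 0.1188250684597674 58.39628756046295
```

>>> move_arm --plan '[[[0,0,0,0,0,-0.1,1],[0,0,0,0,0,-0.1,1],[0,0,0,0,0,0,1],[0,0,0,0,0,0,1],[0,0,0,0,0,0,1],[0,0,0,0,0,0,1],[0,0,0,0,0,0,1],[0,0,0,0,0,0,1],[0,0,0,0,0,0,1],[0,0,0,0,0,0,1]]]'

```text
time: 11.9
tool_pos: [0.5468, -0.241, 0.1246]
tool_rot: [-0.144, 0.431, 0.861, 0.229]
contact_force: [7.1, 1.6, -1.5]
gripper_width: 0.119
grasp_force: 58.4
```

```bash
python3 -c "
from h import *
look()"
```

```text
t 11.95 platen z 0.1731 housing rim lift xy [0.004  0.0062] 365 turn [-0.005 -0.004 -0.465] F [ 5.7  1.  -2. ] T [-0.18 -0.86 -0.57] w 0.11869760354489252 58.40148568153381
```

The table is sinking at about 8 mm/s, so I'll open a touch more.

>>> move_arm --plan '[[[0,0,0,0,0,-0.1,1],[0,0,0,0,0,-0.1,1],[0,0,0,0,0,0,1],[0,0,0,0,0,0,1],[0,0,0,0,0,0,1],[0,0,0,0,0,0,1],[0,0,0,0,0,0,1],[0,0,0,0,0,0,1],[0,0,0,0,0,0,1],[0,0,0,0,0,0,1]]]'

```text
time: 13.2
tool_pos: [0.5468, -0.241, 0.1247]
tool_rot: [-0.14, 0.418, 0.867, 0.231]
contact_force: [7.2, 1.7, -1.6]
gripper_width: 0.116
grasp_force: 58.4
```

```bash
python3 -c "
from h import *
look()"
```

```text
t 13.25 platen z 0.1591 housing rim lift xy [0.0038 0.0057] 339 turn [-0.005 -0.004 -0.495] F [ 6.9  1.2 -1.7] T [-0.15 -0.85 -0.59] w 0.1173103018385311 58.405482172966
```

>>> move_arm --plan '[[[0,0,0,0,0,-0.1,1],[0,0,0,0,0,0,1],[0,0,0,0,0,0,1],[0,0,0,0,0,0,1],[0,0,0,0,0,0,1],[0,0,0,0,0,0,1],[0,0,0,0,0,0,1],[0,0,0,0,0,0,1],[0,0,0,0,0,0,1],[0,0,0,0,0,0,1]]]'

```text
time: 14.5
tool_pos: [0.5468, -0.241, 0.1247]
tool_rot: [-0.139, 0.411, 0.87, 0.232]
contact_force: [6.6, 1.8, -1.2]
gripper_width: 0.118
grasp_force: 58.4
```

>>> move_arm --plan '[[[0,0,0,0,0,0,1],[0,0,0,0,0,0,1],[0,0,0,0,0,0,1],[0,0,0,0,0,0,1],[0,0,0,0,0,0,1],[0,0,0,0,0,0,1],[0,0,0,0,0,0,1],[0,0,0,0,0,0,1],[0,0,0,0,0,0,1],[0,0,0,0,0,0,1]]]'

```text
time: 15.75
tool_pos: [0.5468, -0.241, 0.1247]
tool_rot: [-0.139, 0.411, 0.87, 0.232]
contact_force: [7.4, 0.9, -2.1]
gripper_width: 0.118
grasp_force: 58.4
```

```bash
python3 -c "
from h import *
look()"
```

```text
t 15.8 platen z 0.1252 housing rim lift xy [0.0041 0.0059] 329 turn [-0.005 -0.004 -0.51 ] F [ 6.3  1.  -0.7] T [-0.18 -0.9  -0.59] w 0.11373702960003838 58.41404378414154
```

>>> move_arm --plan '[[[0,0,0,0,0,0,1],[0,0,0,0,0,0,1],[0,0,0,0,0,0,1],[0,0,0,0,0,0,1],[0,0,0,0,0,0,1],[0,0,0,0,0,0,1],[0,0,0,0,0,0,1],[0,0,0,0,0,0,1],[0,0,0,0,0,0,1],[0,0,0,0,0,0,1]]]'

```text
time: 17.05
tool_pos: [0.5468, -0.241, 0.1247]
tool_rot: [-0.139, 0.411, 0.87, 0.232]
contact_force: [6.6, 1.6, -1.1]
gripper_width: 0.118
grasp_force: 58.4
```

```bash
python3 -c "
from h import *
look()"
```

```text
t 17.1 platen z 0.116 housing rim lift xy [0.0038 0.0063] 325 turn [-0.005 -0.004 -0.51 ] F [ 6.1  2.3 -1.3] T [-0.22 -0.93 -0.55] w 0.1144176921541103 58.41434419155121
```

The table is fully down at z 0.116 m. Now I'll shut the valve.

>>> move_arm --plan '[[[0,0,0,0,0,0.5,1],[0,0,0,0,0,0.5,1],[0,0,0,0,0,0.5,1],[0,0,0,0,0,0.5,1],[0,0,0,0,0,0.5,1],[0,0,0,0,0,0.5,1],[0,0,0,0,0,0.4,1],[0,0,0,0,0,0.2,1],[0,0,0,0,0,0,1],[0,0,0,0,0,0,1]]]'

```text
time: 18.35
tool_pos: [0.5463, -0.2412, 0.1246]
tool_rot: [-0.196, 0.628, 0.729, 0.187]
contact_force: [4.6, 0.5, -0.7]
gripper_width: 0.115
grasp_force: 59.1
```

```bash
python3 -c "
from h import *
look()"
```

```text
t 18.4 platen z 0.1161 housing rim lift xy [0.0038 0.0059] 321 turn [-0.005 -0.002  0.029] F [5.7 1.  0.1] T [-0.24 -0.85 -0.16] w 0.11817593676597359 59.06236946582794
```

>>> move_arm --plan '[[[0,0,0,0,0,0,0.5],[0,0,0,0,0,0,0.5],[0,0,0,0,0,0,0.5],[0,0,-0.2,0,0,0,0.5],[0,0,-0.3,0,0,0,0.5],[0,0,-0.4,0,0,0,0.5],[0,0,-0.4,0,0,0,0.5],[0,0,0,0,0,0,0.5],[0,0,0,0,0,0,0.5],[0,0,0,0,0,0,0.5]]]'

```text
time: 19.65
tool_pos: [0.5527, -0.3207, 0.2546]
tool_rot: [-0.2, 0.628, 0.729, 0.186]
contact_force: [-1.3, -0.4, -0.1]
gripper_width: 0.499
grasp_force: 0.0
```

Run:
```python
from h import *
look()
f=grab('wrist','w4.png');P=pts(f);px=f['pixels']
hsv=cv2.cvtColor(px,cv2.COLOR_BGR2HSV)
red=((hsv[...,0]<8)|(hsv[...,0]>172))&(hsv[...,1]>140)&(hsv[...,2]>50)&(f['depth']>.05)&(P[...,2]>.1)
k,l,s,c=cv2.connectedComponentsWithStats(red.astype(np.uint8));i=1+s[1:,4].argmax()
q=P[l==i];m=q.mean(0);vt=np.linalg.svd(q-m,full_matrices=False)[2];d=valveR(BAR).inv().apply(vt[0]);print(s[i],m,'bar angle vs start about tool z',np.arctan(d[1]/d[0]))
# pose above the housing: tool x = lift y, z down, yaw as lift
x=np.array([-np.sin(th),np.cos(th),0]);Rt=R.from_matrix(np.c_[x,np.cross([0,0,-1],x),[0,0,-1]])
c=np.array([.537,-.0243])+np.array([[np.cos(th),-np.sin(th)],[np.sin(th),np.cos(th)]])@[.004,.006];print(c)
togo([c[0],c[1],.26],Rt)
```

```text
t 19.7 platen z 0.1161 housing rim lift xy [0.0045 0.0061] 318 turn [0.001 0.003 0.032] F [0.4 0.9 0.5] T [-0.3  -0.04 -0.03] w 0.49762253460172096 0.0
[ 313  153   18   77 1012] [ 0.54675677 -0.25004253  0.14793274] bar angle vs start about tool z 0.009435276622601955
[ 0.54032676 -0.01790213]
turn [ 0.065 -3.681  0.255] shift(new axes) [ 2.52   0.169 -0.042] shift now axes [2.159 0.255 1.286]
```

The bar is back at its starting angle or slightly further shut. Now I'll move over the housing.

>>> move_arm --plan '[[[0,0,0,0.013,-0.736,0.051,0],[0,0,0,0.013,-0.736,0.051,0],[0,0,0,0.013,-0.736,0.051,0],[0,0,0,0.013,-0.736,0.051,0],[0,0,0,0.013,-0.736,0.051,0],[0.5,0.034,0,0,0,0,0],[0.5,0.034,0,0,0,0,0],[0.5,0.034,0,0,0,0,0],[0.5,0.034,0,0,0,0,0],[0.5,0.034,0,0,0,0,0]]]'

```text
time: 21.0
tool_pos: [0.5404, -0.019, 0.2552]
tool_rot: [0.001, 0.668, 0.744, -0.0]
contact_force: [0.7, 0.7, 0.1]
gripper_width: 1.001
grasp_force: 0.0
```

Run:
```python
from h import *
f=grab('wrist','w5.png');P=pts(f);print(tool()[0])
near=(f['depth']>.1)&(P[...,0]>.45)&(P[...,0]<.62)
for z0,n in((.156,'rim'),(.131,'stop')):
    m=near&(abs(P[...,2]-z0)<.004)&((P[...,1]>.15) if n=='stop' else (P[...,1]<.05)&(P[...,1]>-.09))
    k,l,s,c=cv2.connectedComponentsWithStats(m.astype(np.uint8))
    for i in range(1,k):
        if s[i,4]>150: print(n,s[i],cv2.minAreaRect((P[l==i][:,:2]*1000).astype(np.float32)))
m=near&(abs(P[...,2]-.115)<.003)&(P[...,1]>.02);print(cv2.minAreaRect((P[m][:,:2]*1000).astype(np.float32)))
D=np.load('scene0.npz');P=D['P'];m=(abs(P[...,2]-.131)<.004)&(P[...,1]>.15)&(P[...,0]>.4)&(P[...,0]<.65)&(P[...,1]<.25);print('scene stop',m.sum(),cv2.minAreaRect((P[m][:,:2]*1000).astype(np.float32)))
```

```text
[ 0.53980477 -0.01264236  0.25528796]
rim [ 269  140   89  120 3543] ((537.4730224609375, -18.18753433227539), (65.73018646240234, 97.13964080810547), 8.517662048339844)
((528.9278564453125, 80.07487487792969), (157.83106994628906, 120.30671691894531), 0.07513341307640076)
scene stop 252 ((514.5521240234375, 202.10504150390625), (159.7373046875, 12.066927909851074), 6.178790092468262)
```

View pics/w5.png

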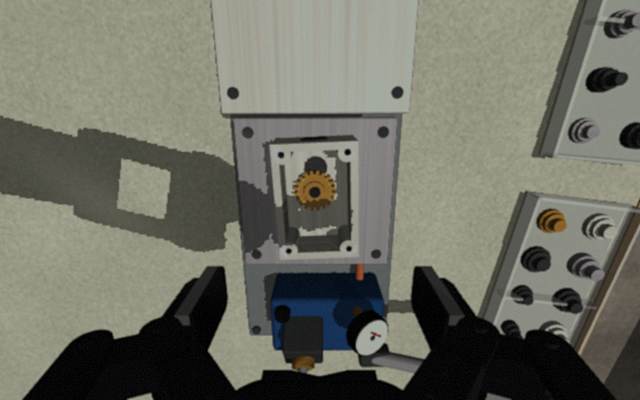

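The wrist view shows the housing square in view from (270,143) to (358,258), with the gear at (315,188) inside it and the deck above. The stop's size and angle check out. I'll descend and grasp across its width.

```bash
cat >> h.py <<'E'
def down(y):
    x=np.array([-np.sin(y),np.cos(y),0]);return R.from_matrix(np.c_[x,np.cross([0,0,-1],x),[0,0,-1]])
E
python3 -c "
from h import *
togo([.5375,-.018,.120],down(.1487))"
```

```text
turn [ 0.009 -0.025 -0.23 ] shift(new axes) [-0.041 -0.026  1.127] shift now axes [-0.046 -0.026  1.127]
```

>>> move_arm --plan '[[[-0.041,-0.026,0,0.009,-0.025,-0.23,0],[0,0,0.3,0,0,0,0],[0,0,0.3,0,0,0,0],[0,0,0.3,0,0,0,0],[0,0,0.22,0,0,0,0],[0,0,0,0,0,0,0],[0,0,0,0,0,0,1],[0,0,0,0,0,0,1],[0,0,0,0,0,0,1],[0,0,0,0,0,0,1]]]'

```text
time: 22.3
tool_pos: [0.5401, -0.0275, 0.1234]
tool_rot: [0.004, 0.655, 0.756, -0.001]
contact_force: [-0.3, 0.0, 5.5]
gripper_width: 0.764
grasp_force: 70.6
```

Run:
```python
from h import *
s=manip.state();print(s['time'],s['contact_force'],s['gripper_width'],s['grasp_force'],s['tool_pos'])
t,Rc=tool()
c0=np.array([.537,-.0243]);A=np.array([[np.cos(th),-np.sin(th)],[np.sin(th),np.cos(th)]])
for y in(.150,.172):
    p=c0+A@[.002,y];print(y);togo([*p,t[2]],down(th))
```

```text
22.3 [-0.28295708  0.02623633  5.47365864] 0.7637517853560798 70.56754946708679 [ 0.54008813 -0.02747452  0.12341298]
0.15
turn [0.023 0.046 0.227] shift(new axes) [ 1.279 -0.006  0.   ] shift now axes [ 1.279  0.038 -0.009]
0.172
turn [0.023 0.046 0.227] shift(new axes) [ 1.462 -0.006  0.   ] shift now axes [ 1.462  0.044 -0.01 ]
```

>>> move_arm --plan '[[[0,0,0,0.012,0.023,0.11,1],[0,0,0,0.011,0.023,0.117,1],[0.1,0,0,0,0,0,1],[0.18,0,0,0,0,0,1],[0.2,0,0,0,0,0,1],[0.2,0,0,0,0,0,1],[0.2,0,0,0,0,0,1],[0.2,0,0,0,0,0,1],[0.12,0,0,0,0,0,1],[0,0,0,0,0,0,1]]]'

```text
time: 23.55
tool_pos: [0.5236, 0.1176, 0.1226]
tool_rot: [-0.002, 0.667, 0.745, 0.0]
contact_force: [-1.0, 3.9, 6.4]
gripper_width: 0.767
grasp_force: 70.9
```

```bash
cat >> h.py <<'E'
def rim():
    s=grab('scene','r%d.png'%(100*manip.state()['time']));Q=pts(s)
    c0=np.array([.537,-.0243]);L=(Q[...,:2]-c0)@np.array([[np.cos(th),-np.sin(th)],[np.sin(th),np.cos(th)]])
    m=(s['depth']>0)&(abs(Q[...,2]-.155)<.004)&(abs(L[...,0])<.07)&(L[...,1]>-.05)&(L[...,1]<.25)
    r=cv2.minAreaRect((L[m]*1000).astype(np.float32));print('rim rect (lift mm)',r,m.sum(),'y range',np.percentile(L[m][:,1],[1,99]))
    st=manip.state();t,Rc=tool();tl=(t[:2]-c0)@np.array([[np.cos(th),-np.sin(th)],[np.sin(th),np.cos(th)]])
    print('tcp lift',tl,t[2],'F',st['contact_force'].round(1),st['gripper_width'],st['time']);togo(t,down(th))
    w=grab('wrist');W=pts(w);Lw=(W[...,:2]-c0)@np.array([[np.cos(th),-np.sin(th)],[np.sin(th),np.cos(th)]])
    for z0,lo,hi in((.155,.05,.25),(.131,.2,.26)):
        m=(w['depth']>.1)&(abs(W[...,2]-z0)<.003)&(abs(Lw[...,0])<.085)&(Lw[...,1]>lo)&(Lw[...,1]<hi)
        if m.sum()>100: print('wrist',z0,m.sum(),cv2.minAreaRect((Lw[m]*1000).astype(np.float32)),np.percentile(Lw[m][:,1],[1,99]))
E
python3 -c "
from h import *
rim()"
```

```text
rim rect (lift mm) ((5.4299163818359375, 150.56326293945312), (73.91292572021484, 96.48042297363281), 0.04206836223602295) 211 y range [0.10287057 0.19877476]
tcp lift [0.0020402 0.1425081] 0.12260682745686752 F [-1.4  3.9  5.7] 0.7625812628432085 23.6
turn [-0.01  -0.025  0.007] shift(new axes) [0. 0. 0.] shift now axes [0. 0. 0.]
wrist 0.155 12979 ((1.5679855346679688, 152.81222534179688), (96.29264831542969, 92.2970962524414), 89.50138092041016) [0.10890633 0.20022634]
wrist 0.131 13251 ((-0.0002593994140625, 217.4459228515625), (160.21177673339844, 34.86658477783203), 0.042114220559597015) [0.20035255 0.23478863]
```

>>> move_arm --plan '[[[0.05,0,0,0,0,0,1],[0.05,0,0,0,0,0,1],[0.03,0,0,0,0,0,1],[0,0,0,0,0,0,1],[0,0,0,0,0,0,1],[0,0,0,0,0,0,1],[0,0,0,0,0,0,1],[0,0,0,0,0,0,1],[0,0,0,0,0,0,1],[0,0,0,0,0,0,1]]]'

```text
time: 24.9
tool_pos: [0.5223, 0.131, 0.1225]
tool_rot: [-0.0, 0.668, 0.744, -0.0]
contact_force: [0.4, -2.2, 5.8]
gripper_width: 0.76
grasp_force: 70.8
```

```bash
python3 -c "
from h import *
rim()"
```

```text
rim rect (lift mm) ((5.878684997558594, 164.31695556640625), (73.37969970703125, 96.48226928710938), 0.7197606563568115) 218 y range [0.11670595 0.21220964]
tcp lift [0.00225565 0.15597547] 0.12249557763691833 F [ 0.4 -2.6  4.7] 0.760410921632398 24.95
turn [-0.008  0.    -0.003] shift(new axes) [0. 0. 0.] shift now axes [0. 0. 0.]
wrist 0.155 12900 ((1.7748451232910156, 166.5055389404297), (95.37133026123047, 92.46825408935547), 89.82504272460938) [0.12243862 0.21375048]
wrist 0.131 12183 ((-0.216827392578125, 224.1335906982422), (159.74476623535156, 21.559160232543945), 0.26824745535850525) [0.21359983 0.23480776]
```

>>> move_arm --plan '[[[0.01,0,0,0,0,0,1],[0.01,0,0,0,0,0,1],[0.01,0,0,0,0,0,1],[0.01,0,0,0,0,0,1],[0.01,0,0,0,0,0,1],[0.01,0,0,0,0,0,1],[0,0,0,0,0,0,1],[0,0,0,0,0,0,1],[0,0,0,0,0,0,1],[0,0,0,0,0,0,1]]]'

```text
time: 26.25
tool_pos: [0.5216, 0.1377, 0.1225]
tool_rot: [-0.0, 0.668, 0.744, -0.001]
contact_force: [0.8, -4.6, 5.2]
gripper_width: 0.76
grasp_force: 70.7
```

>>> move_arm --plan '[[[0.008,0,0,0,0,0,1],[0,0,0,0,0,0,1],[0,0,0,0,0,0,1],[0,0,0,0,0,0,1],[0,0,0,0,0,0,1],[0,0,0,0,0,0,1],[0,0,0,0,0,0,1],[0,0,0,0,0,0,1],[0,0,0,0,0,0,1],[0,0,0,0,0,0,1]]]'

```text
time: 27.5
tool_pos: [0.5215, 0.1386, 0.1225]
tool_rot: [-0.0, 0.668, 0.744, -0.001]
contact_force: [0.4, -4.7, 4.8]
gripper_width: 0.761
grasp_force: 70.7
```

```bash
python3 -c "
from h import *
rim()"
```

```text
rim rect (lift mm) ((5.677316665649414, 171.88014221191406), (70.96051025390625, 96.14646911621094), 0.6756523251533508) 214 y range [0.12419317 0.21964879]
tcp lift [0.0022729  0.16362128] 0.12248765767990678 F [ 1.1 -4.8  5.3] 0.7614499521135042 27.55
turn [-0.009  0.007 -0.004] shift(new axes) [0. 0. 0.] shift now axes [0. 0. 0.]
wrist 0.155 12875 ((1.9194793701171875, 173.9036865234375), (92.3913345336914, 95.4404525756836), 0.21825729310512543) [0.1300773  0.22136097]
wrist 0.131 11676 ((-0.08029937744140625, 227.9616241455078), (160.2276153564453, 14.059537887573242), 0.1790132373571396) [0.22121927 0.23493326]
```

>>> move_arm --plan '[[[0.006,0,0,0,0,0,1],[0.006,0,0,0,0,0,1],[0,0,0,0,0,0,1],[0,0,0,0,0,0,1],[0,0,0,0,0,0,1],[0,0,0,0,0,0,1],[0,0,0,0,0,0,1],[0,0,0,0,0,0,1],[0,0,0,0,0,0,1],[0,0,0,0,0,0,1]]]'

```text
time: 28.85
tool_pos: [0.5214, 0.14, 0.1225]
tool_rot: [-0.0, 0.668, 0.744, -0.001]
contact_force: [0.8, -4.5, 5.3]
gripper_width: 0.761
grasp_force: 70.7
```

>>> move_arm --plan '[[[0.006,0,0,0,0,0,1],[0.006,0,0,0,0,0,1],[0,0,0,0,0,0,1],[0,0,0,0,0,0,1],[0,0,0,0,0,0,1],[0,0,0,0,0,0,1],[0,0,0,0,0,0,1],[0,0,0,0,0,0,1],[0,0,0,0,0,0,1],[0,0,0,0,0,0,1]]]'

```text
time: 30.1
tool_pos: [0.5214, 0.1401, 0.1225]
tool_rot: [0.001, 0.668, 0.744, -0.002]
contact_force: [1.7, -8.7, 5.9]
gripper_width: 0.762
grasp_force: 70.7
```

The housing has met the stop: the force rose and the motion ended. I'll release and retreat upwards.

>>> move_arm --plan '[[[0,0,0,0,0,0,0],[0,0,0,0,0,0,0],[0,0,0,0,0,0,0],[0,0,0,0,0,0,0],[0,0,-0.1,0,0,0,0],[0,0,-0.3,0,0,0,0],[0,0,-0.4,0,0,0,0],[0,0,-0.4,0,0,0,0],[-0.3,0,0,0,0,0,0],[-0.3,0,0,0,0,0,0]]]'

```text
time: 31.35
tool_pos: [0.5293, 0.0703, 0.2681]
tool_rot: [0.0, 0.667, 0.745, 0.0]
contact_force: [0.4, -0.2, -0.1]
gripper_width: 1.002
grasp_force: 0.0
```

```bash
python3 -c "
from h import *
rim();f=grab('wrist','w6.png');look()"
```

```text
rim rect (lift mm) ((2.3784027099609375, 173.37591552734375), (69.00382995605469, 96.17505645751953), 0.10430174320936203) 325 y range [0.12560488 0.22121369]
tcp lift [0.00232384 0.09112991] 0.2673829222972158 F [ 1.4 -2.8 -0.5] 0.9998753471634343 31.4
turn [-0.004  0.017 -0.016] shift(new axes) [0. 0. 0.] shift now axes [0. 0. 0.]
wrist 0.155 4221 ((1.2865009307861328, 174.454833984375), (66.33570098876953, 96.35514831542969), 0.08484669774770737) [0.12721814 0.22229504]
wrist 0.131 3115 ((-0.6447982788085938, 217.6795196533203), (34.69755935668945, 160.10238647460938), 89.6722183227539) [0.20773802 0.23445679]
t 31.55 platen z 0.1157 housing rim lift xy [nan nan] 0 turn [ 0.021 -0.548  0.071] F [-0.5 -0.3  0.2] T [-0.    0.04 -0.02] w 0.9986455497977708 0.0h.py:32: RuntimeWarning: Mean of empty slice.
  print('t',st['time'],'platen z',round(pl,4),'housing rim lift xy',L[r].mean(0).round(4),r.sum(),'turn',a.as_rotvec().round(3),'F',st['contact_force'].round(1),'T',st['ft_torque'].round(2),'w',st['gripper_width'],st['grasp_force'])
  ret = um.true_divide(
```

View pics/w6.png

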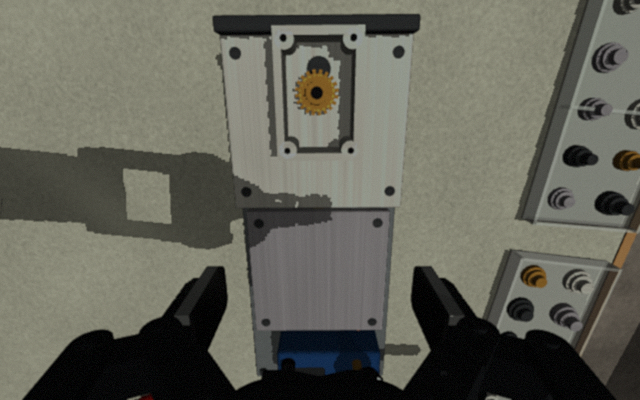

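The wrist view shows the housing from (272,27) to (366,155), square against the dark stop at y≈25, with the gear at (316,92) inside it and the table down. The gripper is clear, so I'll hand in.

```bash
python3 -c "
from plant import manip
print(manip.job_done())"
```

```text
the job is handed in; nothing more can be done
None
```

The job is handed in: the table sank at roughly 8–14 mm/s to fully down, the valve is shut again, and the housing sits square against the end stop with the gear in it. No verdict came back.

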